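Pack the stock crate and hang its gate

TASK

Get the green stock crate ready to go: stand every small pot that is on the packing board upright inside it, setting each one down gently, for they are fired clay. Hang the lift-off gate from the timber stand with both its knuckles fully down on the crate's two pintles, shut it, and lock it with the red-headed pin from its parking tube, dropped home through both eyes. Leave the plywood board, the large pot, the saucers and the tape roll where they are.

Things in the scene. Friction and masses are not known exactly. Their poses are not given: they have to be found in the camera images.
- crate: Fixed green steel stock crate, open on top. Origin at the centre of its underside; x across it, y along it, z up. 4 mm sheets at x = +-113 and y = +176 mm, tops 104 mm above the bench. The -y end is open: the gate hangs outside it. Hinge post at x = -137 to -111, y = -174 to -152 mm, 122 mm high.
- crate_floor: The crate's plywood floor, fixed to it, same origin and axes; its upper face is 15 mm above the origin. Clear inside: x = -111 to 111, y = -160 to 174 mm. Pots go on it.
- latch_post (a point): Top of the crate's latch post, 112 mm above the bench. The post spans crate x = 98 to 135, y = -183.5 to -160 mm; its outer (-y) face is the stop the shut gate lies against.
- park_tube (a point): Mouth of the steel parking tube on the outside of the crate's +x side, at crate (145, -50, 71) mm: upright, bore 11 mm, 36 mm deep, open below. The locking pin starts in it.
- pintle_low (a point): Foot of the lower pintle, at crate (-130, -190, 28) mm, on its bracket (22 mm wide, 6 mm thick, reaching out from the hinge post). The pintle is a steel pin pointing straight up, 10 mm thick, 18 mm tall, its last 8 mm tapering to 4 mm.
- pintle_high (a point): Foot of the upper pintle, the same pin and bracket 72 mm above the lower one. As its bracket (underside 94 mm above the bench) stands over the lower pintle, the gate comes in from outside (from crate -y) held 18 to 50 mm above its seated height, then goes down.
- crate_eye (a point): Centre of the 14 mm hole in the crate's level eye plate (36 by 36 by 6 mm), at its upper face, crate (165, -190, 62) mm. It lies under the gate's eye when the gate is hung and shut.
- gate: Loose gate, about 0.5 kg, green frame, sheet infill. Panel x = -115 to 112 mm, 12 mm thick (y), 110 mm high; origin at mid lower edge, z up; centre of mass at x = -3 mm: take the top rail there. Knuckles at -x end, eye plate at +x end. Hung and shut its axes are the crate's, its origin at crate (0, -190, 14) mm. It swings freely, opens to crate -y, stays where left, sags up to 10 mm at the eye end.
- knuckle_low (a point): Centre of the bore of the gate's lower knuckle, at its lower face: gate (-130, 0, 14) mm. Knuckles are upright barrels 22 mm across, 16 mm tall, bore 12 mm, open at both ends.
- knuckle_high (a point): The same for the upper knuckle, 72 mm above. With the gate hung each knuckle sits down on its pintle's bracket: the knuckle points then meet the pintle points.
- gate_eye (a point): Centre of the 14 mm hole in the gate's level eye plate (34 by 34 by 6 mm), at its upper face: gate (165, 0, 72) mm. Hung and shut it is over the crate's eye, with 18 mm of air between the plates.
- lockpin: Loose steel locking pin, 60 g: shaft 9 mm thick, 56 mm long, its last 10 mm tapering to 3 mm; red cylindrical head above it, 24 mm across, 28 mm tall. Origin at the tip of the shaft, z towards the head. Starts upright in the parking tube, head resting on its mouth. Home in the eyes, its head rests on the gate's eye plate, up to 86 mm above the bench.
- stand: Fixed slotted timber stand, 160 by 130 mm. Two parallel slots along its x axis at y = +-32 mm, 15 mm wide, their floor 10 mm and their tops 50 mm above the bench; either may hold the gate, upright, the other the plywood board.
- sheet: Fixed sheet of packing board, 340 by 200 mm, 4 mm thick, on the bench; the small pots stand on it.
- pot1: Loose small terracotta pot, about 0.14 kg, round and hollow: 62 mm across the rim, 52 mm across the foot, 58 mm tall, wall 5 mm. Origin at the centre of its foot, z up. May be absent.
- pot2: Loose small white glazed pot, about 0.14 kg, round and hollow: 62 mm across the rim, 52 mm across the foot, 58 mm tall, wall 5 mm. Origin at the centre of its foot, z up. May be absent.
- pot3: Loose small charcoal pot, about 0.14 kg, round and hollow: 62 mm across the rim, 52 mm across the foot, 58 mm tall, wall 5 mm. Origin at the centre of its foot, z up. May be absent.
- pot4: Loose small cream pot, about 0.14 kg, round and hollow: 62 mm across the rim, 52 mm across the foot, 58 mm tall, wall 5 mm. Origin at the centre of its foot, z up. May be absent.
- pot5: Loose small blue glazed pot, about 0.14 kg, round and hollow: 62 mm across the rim, 52 mm across the foot, 58 mm tall, wall 5 mm. Origin at the centre of its foot, z up. May be absent.
- board: Bystander: loose plywood board, 200 by 12 by 80 mm, upright in the stand's other slot. Origin under its centre.
- bigpot: Bystander: large terracotta pot, 150 mm across, 120 mm tall, at the left of the bench. Origin at its foot.
- saucers: Bystander: stack of terracotta saucers, 130 mm across, 36 mm tall. Origin at its underside.
- taperoll: Bystander: roll of packing tape lying flat, 100 mm across, 48 mm tall. Origin at its underside.

How it is judged:
By the outcome, as a careful person would: the job done as asked, in the order asked, and still so for the second after the job is handed in, with the robot touching nothing.
Of pot1, pot2, pot3, pot4, pot5 only 3 to 5 are there at a start; the rules pass over those that are not, and their reading is None.
At some moment in a run one of pot1, pot2, pot3, pot4, pot5 may be knocked a few centimetres aside while the robot is not near it.
It also fails if it takes over 210 s, if anything falls off the work surface, if the arm or the gripper's body presses on something with over 40 N, if the wrist force passes 120 N, or if a joint passes its speed limit or range.

ROBOT

A 6-joint arm with a two-finger parallel gripper is mounted at the origin on the work surface. World frame = base frame: x ahead of the robot, y to its left, z up, the work surface at z = 0. Lengths are in m, angles in rad, forces in N, time in s.
With the tool pointing down it reaches from about 0.2 to 0.875 m from the base axis. Payload 3.4 kg.
Tool frame: the origin (TCP) lies midway between the tips of the shut fingers; the grasp point (between the pads) lies 19 mm behind it; z points along the fingers, y is the line along which they close (so a half turn about z gives the same grasp; the last joint's range is limited). The gripper opens to 94 mm and grips with 3 to 60 N. Pads are 16 mm wide; open, the fingers measure 119 mm over their backs; the gripper's body (75 mm by 177 mm) begins 78 mm behind the grasp point.
Start: joints at [-0.121, 0.276, 1.505, -0, 1.361, -0.121], TCP at [0.575, -0, 0.205] pointing down, gripper open.
Joint ranges: [-2.89, 2.89], [-0.75, 2.08], [0.22, 2.7], [-1.18, 4.32], [0.11, 2.71], [-2.7, 2.7]. Speed limits (rad/s): [2.57, 2.57, 3.14, 3.14, 3.14, 3.14].

INTERFACE

Orientations are given as [roll, pitch, yaw] about the fixed x, y, z axes, in that order (R = Rz(yaw) Ry(pitch) Rx(roll)).
In Python, from bench import read_state, camera, camera_model, close_job gives the robot as it stands.
- The arm moves only by the tool step_arm, never from a script. Its argument "commands" is a list that holds one entry, the list of rows, each a list of 7 numbers: the opening, from 0 (shut) to 1 (fully open), then the shift along the world's x, y, z normalised to -1 to 1, where 1 is 60 cm, then the turn, a rotation vector about the world's x, y, z normalised to -1 to 1, where 1 is pi/2 rad. In form: [[[gripper, x, y, z, wx, wy, wz], ...]]. A call has 1 to 20 rows; each row is the pose to reach, as a shift and turn from the pose commanded when the call began; what a row does not reach only later rows make up. A row lasts 1/10 s, in which the tool goes at most 50 mm and 8.59 degrees, less where a joint would pass 70% of its speed; a pose out of reach is approached as far as the arm can. A call with a number of a shift or a turn outside -1 to 1 is refused whole. A call with a gripper value outside its range is refused whole. The fingers move at their own pace and stop on an object; "newtons" is the grip in N (left out, the last holds). Time passes only in rows, so rows that repeat a pose let the fingers close. It gives the time, the measured TCP pose, the force and the opening at its end, in the units of the state.
- read_state(): the state, without advancing time (a new reading comes with each control period).
- camera(name): name is "scene" or "side" or "wrist"; returns the picture (384x512x3 uint8, blue, green, red); there is no depth.
- camera_model(name): a dict with "K" (3x3 intrinsics, pixels), "dist" ([k1, k2, p1, p2, k3] as OpenCV has them; the pictures are not rectified), "R" (3x3) and "t" (3): a world point X has camera coordinates R X + t. Camera axes: x right, y down, z forward; pixel columns grow to the right and rows downward; lengths in m; the calibration is good to about 2 mm. A picture is of the moment at which its call begins: read the wrist's pose just before it. camera_model takes no time and is no camera call; for the wrist camera it gives the pose at the moment of the call.
- close_job(): hands the job in, once; it reports no verdict.
The state is a dict: "t": time; "qpos": joint angles; "qvel": joint speeds; "effort": joint torques, N m; "position": TCP position; "ee_rot": TCP orientation; "force": force on the tool from outside, world axes, zero at the start; "ft_torque": the same for the moment, N m; "gripper_width": finger opening in m.
Only numpy, scipy, OpenCV 4.12 (cv2) and the standard library are available. Lean on these libraries where they do the work, as an engineer would, in place of code of your own. Each camera call takes 0.05 s, during which the arm holds its last target. There are 200 camera calls.

## Working session

There is one attempt and no reset: what is moved stays moved. The work goes in short steps, Python scripts to look and compute and a tool call to move; the robot and the scene stay as the last step left them, time stands still between calls to the robot, and variables do not carry over. Pictures are saved under pics/ and viewed, on a budget of 14 in all, crops included, one or two more only if the job needs it, and the job is handed in when it is done.

Besides the shell and the picture viewer there is one more tool, called after ">>>" as name(argument=value, ...), one argument or row to a line, values as JSON. step_arm: Moves the arm, as the interface text tells. Its arguments: {"type":"object","properties":{"commands":{"type":"array"},"newtons":{"type":"number"}},"required":["commands"]}

```bash
ls; mkdir -p pics; python3 - <<'E'
from bench import *
import cv2,numpy as np
s=read_state();print(s)
for n in ("scene","side"):
    cv2.imwrite(f"pics/{n}0.png",camera(n)); m=camera_model(n);print(n,m)
E
```

```text
pics
{'t': 0.0, 'qpos': array([-1.21023910e-01,  2.76594796e-01,  1.50610003e+00, -8.59282989e-05,
        1.36070668e+00, -1.21039079e-01]), 'qvel': array([ 4.21709925e-05,  1.48761991e-03,  8.36311137e-04, -8.03333902e-04,
       -1.95041802e-03,  2.88454913e-04]), 'effort': array([ 1.66144628e-04, -4.04588020e+01, -2.37234324e+01,  7.02253589e-02,
        3.46444664e-02, -1.77189750e-04]), 'position': array([5.74435332e-01, 1.64914065e-05, 2.04618061e-01]), 'ee_rot': array([-3.13978690e+00, -1.35015343e-04,  1.57082937e+00]), 'force': array([-0.4940642 ,  0.59004594,  0.45131018]), 'ft_torque': array([0.01882171, 0.00672518, 0.03429826]), 'gripper_width': 0.09428281718799914}
scene {'K': array([[429.44017823,   0.        , 254.19288582],
       [  0.        , 429.44017823, 198.35056495],
       [  0.        ,   0.        ,   1.        ]]), 'dist': array([0.01325882, 0.        , 0.        , 0.        , 0.        ]), 'R': array([[-0.68853648,  0.72513728,  0.00966668],
       [ 0.60877064,  0.58518448, -0.53568407],
       [-0.39410128, -0.36295323, -0.84436315]]), 't': array([ 0.34769425, -0.30047564,  1.71434112])}
side {'K': array([[368.60942935,   0.        , 252.05209634],
       [  0.        , 368.60942935, 193.33884279],
       [  0.        ,   0.        ,   1.        ]]), 'dist': array([-0.05421086,  0.        ,  0.        ,  0.        ,  0.        ]), 'R': array([[-0.98897655, -0.14804497,  0.00284095],
       [-0.10790449,  0.70742424, -0.69850381],
       [ 0.10140022, -0.69111044, -0.7156007 ]]), 't': array([0.54475454, 0.08724506, 1.14166267])}
```

View pics/scene0.png

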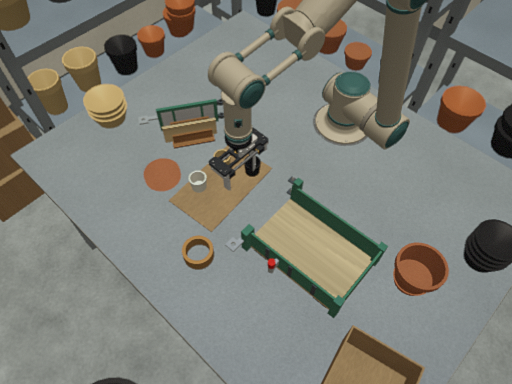

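View pics/side0.png

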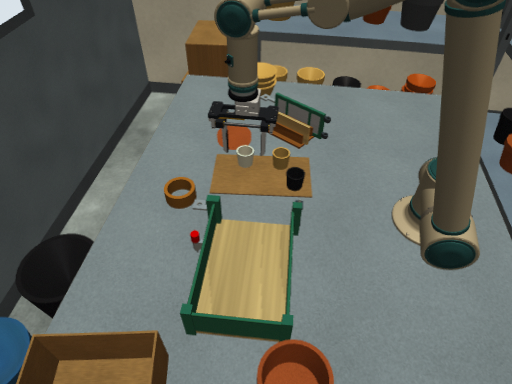

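```bash
cat > h.py <<'E'
from bench import *
import cv2,numpy as np
from scipy.spatial.transform import Rotation as Rt
def ray(m,uv):
    p=cv2.undistortPoints(np.array([[uv]],float),m["K"],np.array(m["dist"]))[0,0]
    R=np.array(m["R"]);t=np.array(m["t"])
    return -R.T@t, R.T@np.array([p[0],p[1],1.])
def onplane(m,uv,z):
    c,d=ray(m,uv); return c+d*(z-c[2])/d[2]
def tri(obs):
    A=np.zeros((3,3));b=np.zeros(3)
    for m,uv in obs:
        c,d=ray(m,uv);d=d/np.linalg.norm(d);P=np.eye(3)-np.outer(d,d);A+=P;b+=P@c
    return np.linalg.solve(A,b)
def proj(m,X):
    return cv2.projectPoints(np.array(X,float).reshape(-1,3),cv2.Rodrigues(np.array(m["R"]))[0],np.array(m["t"]),m["K"],np.array(m["dist"]))[0][:,0]
E
python3 - <<'E'
from h import *
a=cv2.imread("pics/scene0.png")[90:320,130:400]; b=cv2.imread("pics/side0.png")[80:345,155:345]
a=cv2.resize(a,None,fx=1.6,fy=1.6,interpolation=3);b=cv2.resize(b,None,fx=1.9,fy=1.9,interpolation=3)
o=np.zeros((510,800,3),np.uint8);o[:a.shape[0],:a.shape[1]]=a;o[:b.shape[0],435:435+b.shape[1]]=b
cv2.imwrite("pics/c1.png",o)
for n in ("scene","side"):
    I=cv2.imread(f"pics/{n}0.png").astype(int);r=(I[...,2]>150)&(I[...,1]<60)&(I[...,0]<70)
    N,l,st,c=cv2.connectedComponentsWithStats(r.astype(np.uint8))
    print(n,[(st[i],c[i]) for i in range(1,N) if st[i,4]>15])
m=camera_model("wrist");print(m, -m["R"].T@m["t"],m["R"])
E
```

```text
scene [(array([268, 259,   7,   7,  39], dtype=int32), array([271.       , 261.8974359]))]
side [(array([190, 230,   9,   7,  43], dtype=int32), array([194.1627907 , 233.37209302]))]
{'K': array([[270.82751298,   0.        , 254.66727553],
       [  0.        , 270.82751298, 188.98488025],
       [  0.        ,   0.        ,   1.        ]]), 'dist': array([-0.05924273,  0.        ,  0.        ,  0.        ,  0.        ]), 'R': array([[ 9.99997609e-01,  7.32100303e-04, -2.06053478e-03],
       [ 1.26995081e-03, -9.61531754e-01,  2.74690868e-01],
       [-1.78016835e-03, -2.74692828e-01, -9.61530385e-01]]), 't': array([-0.57380501, -0.02967893,  0.39239864])} [0.57453987 0.07967194 0.3842734 ] [[ 9.99997609e-01  7.32100303e-04 -2.06053478e-03]
 [ 1.26995081e-03 -9.61531754e-01  2.74690868e-01]
 [-1.78016835e-03 -2.74692828e-01 -9.61530385e-01]]
```

View pics/c1.png

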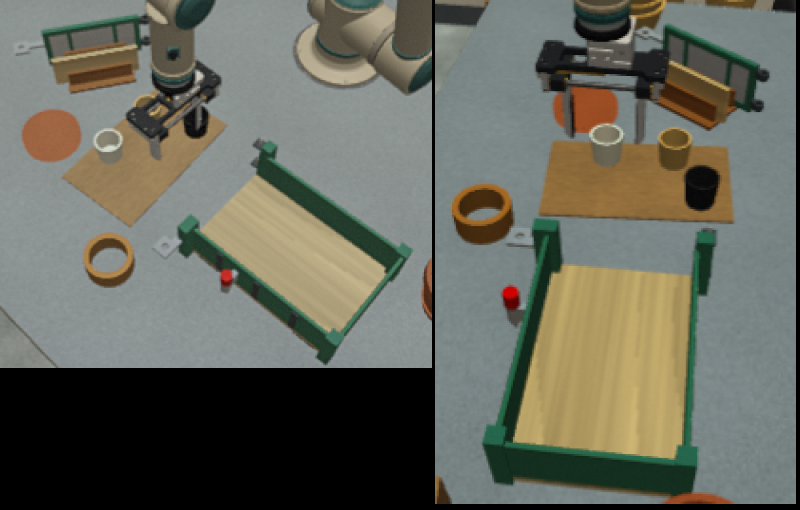

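```bash
python3 - <<'E'
from h import *
S=camera_model("scene");D=camera_model("side")
f=lambda u,v:(155+(u-435)/1.9,80+v/1.9); g=lambda u,v:(130+u/1.6,90+v/1.6)
P={}
def T(n,sd,sc):
    P[n]=tri([(D,sd),(S,sc)]);print(n,P[n].round(3))
T("pin",(194.16,233.37),(271,261.9))
T("eye",f(520,237),g(167,246));T("latch",f(546,228),g(188,226));T("hinge",f(706,237),g(267,149))
T("geye",f(648,35),g(25,47));T("gtopL",f(667,32),g(46,33));T("gtopR",f(757,67),g(140,18))
T("knuH",f(762,75),g(146,20))
T("white",f(607,131),g(108,138))
T("farR",f(686,455),g(402,252));T("farL",f(496,437),g(330,340))
for n,p,z in(("eye",f(520,237),.062),("latch",f(546,228),.112),("hinge",f(706,237),.122),("white",f(607,131),.062),("cream",f(676,136),.062),("black",f(703,174),.062)):
    print(n,onplane(D,p,z).round(3))
# fit crate pose 2D
C=np.array([[.165,-.19],[.1165,-.172],[-.124,-.163],[.145,-.05]]);W=np.array([P[k][:2] for k in("eye","latch","hinge","pin")])
c0,w0=C.mean(0),W.mean(0);a=C-c0;b=W-w0
yaw=np.arctan2((a[:,0]*b[:,1]-a[:,1]*b[:,0]).sum(),(a*b).sum());R=np.array([[np.cos(yaw),-np.sin(yaw)],[np.sin(yaw),np.cos(yaw)]])
print("crate",np.degrees(yaw),w0-R@c0,((R@a.T).T-b))
E
```

```text
pin [0.673 0.228 0.099]
eye [0.695 0.094 0.064]
latch [0.648 0.106 0.103]
hinge [0.409 0.102 0.116]
geye [ 0.564 -0.505  0.079]
gtopL [ 0.52  -0.473  0.112]
gtopR [ 0.339 -0.348  0.123]
knuH [ 0.327 -0.341  0.112]
white [ 0.601 -0.18   0.07 ]
farR [0.409 0.438 0.107]
farL [0.635 0.443 0.095]
eye [0.696 0.092 0.062]
latch [0.646 0.113 0.112]
hinge [0.407 0.104 0.122]
white [ 0.603 -0.19   0.062]
cream [ 0.475 -0.195  0.062]
black [ 0.42  -0.099  0.062]
crate 2.945961437042854 [0.523611   0.27200713] [[ 0.0030809  -0.00290996]
 [ 0.0003448   0.00018544]
 [-0.00114948  0.00091813]
 [-0.00227622  0.0018064 ]]
```

```bash
python3 - <<'E'
from h import *
m=camera_model("wrist");I=camera("wrist");cv2.imwrite("pics/w1.png",I)
print(proj(m,[[.601,-.185,.062],[.475,-.195,.062],[.42,-.099,.062]]).round(1))
E
```

```text
[[273.5 305.2]
 [186.2 310.3]
 [140.2 250.7]]
```

View pics/w1.png

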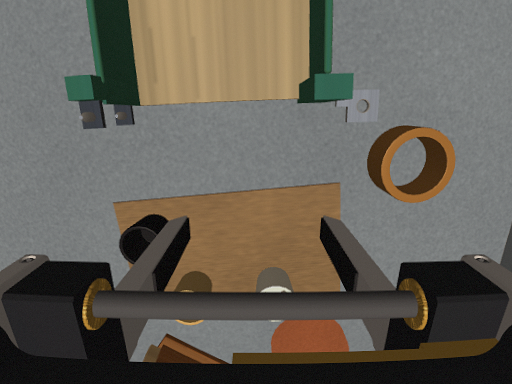

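```bash
python3 - <<'E'
from h import *
m=camera_model("wrist")
I=cv2.imread("pics/w1.png")
e=onplane(m,(363,105),.062);h=onplane(m,(87,116),.118);l=onplane(m,(120,115),.046)
print(e,h,l)
d=(e-h)[:2];y=np.arctan2(d[1],d[0]);d2=(e-l)[:2]
print(np.hypot(*d),np.degrees(y),np.hypot(*d2),np.degrees(np.arctan2(d2[1],d2[0])))
for p in((140,245),(276,295),(190,305)):print(onplane(m,p,.062))
a=cv2.resize(I[60:140,55:150],None,fx=4,fy=4,interpolation=2);b=cv2.resize(I[60:140,300:395],None,fx=4,fy=4,interpolation=2)
cv2.imwrite("pics/c2.png",np.hstack([a,b]))
E
```

```text
[0.69889823 0.08842633 0.062     ] [0.41031422 0.07750093 0.118     ] [0.4084532  0.07735058 0.046     ]
0.2887907439648199 2.1681040116450903 0.29065613564836995 2.1838427361276644
[ 0.42091465 -0.09046774  0.062     ]
[ 0.60423168 -0.16774786  0.062     ]
[ 0.48136606 -0.18574683  0.062     ]
```

View pics/c2.png

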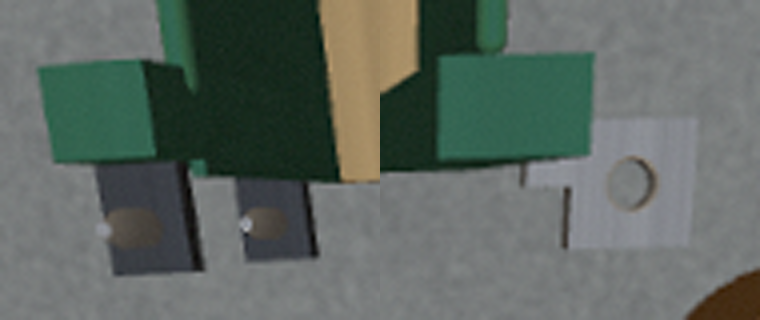

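>>> step_arm(
  commands=[
    [[1,-0.07,-0.07,0,0,0,0],[1,-0.14,-0.14,0,0,0,0],[1,-0.14,-0.2,0,0,0,0],[1,-0.14,-0.2,0,0,0,0],[1,-0.14,-0.2,0,0,0,0]],
  ],
)

```text
t: 0.65
position: [0.4907, -0.1208, 0.2054]
ee_rot: [3.141, -0.001, 1.568]
force: [0.6, 0.1, 0.9]
gripper_width: 0.0939
```

```bash
python3 - <<'E'
from h import *
m=camera_model("wrist");m0=dict(m)
m0["R"]=np.array([[ 9.99997609e-01,7.32100303e-04,-2.06053478e-03],[1.26995081e-03,-9.61531754e-01,2.74690868e-01],[-1.78016835e-03,-2.74692828e-01,-9.61530385e-01]]);m0["t"]=np.array([-0.57380501,-0.02967893,0.39239864])
e=onplane(m0,(362.7,106),.062);h=onplane(m0,(81.3,117.5),.118);l=onplane(m0,(116.7,116.2),.046)
for q in(h,l):
    d=(e-q)[:2];print(e,q,np.hypot(*d),np.degrees(np.arctan2(d[1],d[0])))
I=camera("wrist");cv2.imwrite("pics/w2.png",I)
E
```

```text
[0.69848071 0.08731666 0.062     ] [0.40416585 0.07620463 0.118     ] 0.2945245628645833 2.162208673463221
[0.69848071 0.08731666 0.062     ] [0.40400006 0.07599539 0.046     ] 0.29469820105261985 2.2016456369206527
```

View pics/w2.png

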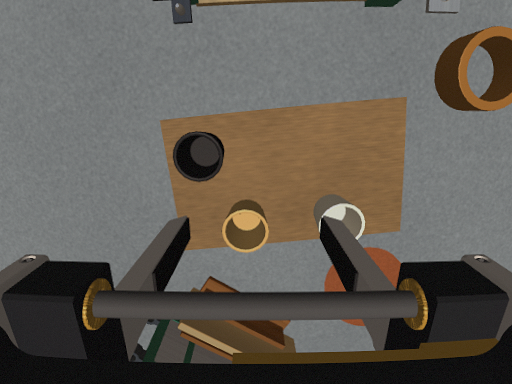

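```bash
python3 - <<'E'
from h import *
m=camera_model("wrist");s=read_state();print(s["position"],s["ee_rot"])
for p in((199,156),(245.5,230),(342,223)):print(onplane(m,p,.062).round(4))
c,sn=np.cos(.038),np.sin(.038)
for q in((-.045,-.06),(.045,-.06),(0,.02)):print(.5268+c*q[0]-sn*q[1],.2709+sn*q[0]+c*q[1])
E
```

```text
[ 0.49109056 -0.1198852   0.20539915] [ 3.14144542e+00 -8.84911671e-04  1.56957751e+00]
[ 0.4238 -0.0911  0.062 ]
[ 0.4788 -0.1878  0.062 ]
[ 0.6039 -0.1783  0.062 ]
0.48411193741017444 0.20923372629769874
0.5740469652290582 0.21265290327712302
0.5260401828934613 0.29088556173752966
```

>>> step_arm(
  commands=[
    [[1,-0.06,0.024,0,0,0,0],[1,-0.112,0.048,-0.03,0,0,0],[1,-0.112,0.048,-0.1,0,0,0],[1,-0.112,0.048,-0.17,0,0,0],[1,-0.112,0.048,-0.23,0,0,0],[1,-0.112,0.048,-0.27,0,0,0],[1,-0.112,0.048,-0.298,0,0,0],[1,-0.112,0.048,-0.298,0,0,0],[0.5,-0.112,0.048,-0.298,0,0,0],[0.3,-0.112,0.048,-0.298,0,0,0],[0.3,-0.112,0.048,-0.298,0,0,0],[0.3,-0.112,0.048,-0.298,0,0,0],[0.3,-0.112,0.048,-0.298,0,0,0],[0.3,-0.112,0.048,-0.298,0,0,0]],
  ],
  newtons=12,
)

```text
t: 2.1
position: [0.4236, -0.0913, 0.0272]
ee_rot: [-3.142, 0.0, 1.571]
force: [-2.1, 0.4, 4.5]
gripper_width: 0.0596
```

>>> step_arm(
  commands=[
    [[0.3,0,0,0.06,0,0,0],[0.3,0,0,0.14,0,0,0],[0.3,0.01,0.03,0.21,0,0,0],[0.3,0.03,0.1,0.24,0,0,0],[0.3,0.05,0.18,0.25,0,0,0],[0.3,0.07,0.26,0.25,0,0,0],[0.3,0.085,0.34,0.25,0,0,0],[0.3,0.1,0.42,0.25,0,0,0],[0.3,0.115,0.5,0.25,0,0,0],[0.3,0.13,0.58,0.25,0,0,0],[0.3,0.145,0.66,0.25,0,0,0],[0.3,0.16,0.73,0.25,0,0,0],[0.3,0.165,0.77,0.24,0,0,0],[0.3,0.165,0.77,0.18,0,0,0],[0.3,0.165,0.77,0.11,0,0,0],[0.3,0.165,0.77,0.06,0,0,0],[0.3,0.165,0.77,0.035,0,0,0],[0.3,0.165,0.77,0.026,0,0,0],[0.3,0.165,0.77,0.022,0,0,0],[0.3,0.165,0.77,0.02,0,0,0]],
  ],
)

```text
t: 4.1
position: [0.5236, 0.3711, 0.0394]
ee_rot: [3.14, -0.001, 1.571]
force: [0.3, -0.6, -1.0]
gripper_width: 0.0597
```

```bash
python3 - <<'E'
from h import *
s=read_state();print(s["position"],s["force"],s["gripper_width"])
E
```

```text
[0.52359984 0.37113671 0.03938222] [ 0.2619955  -0.57705    -0.98952095] 0.05970739987823315
```

>>> step_arm(
  commands=[
    [[0.3,0,0,-0.001,0,0,0],[0.3,0,0,-0.002,0,0,0],[0.3,0,0,-0.003,0,0,0],[0.3,0,0,-0.003,0,0,0]],
  ],
)

```text
t: 4.5
position: [0.5234, 0.3712, 0.0382]
ee_rot: [3.14, -0.001, 1.571]
force: [0.2, 0.2, 4.1]
gripper_width: 0.0597
```

>>> step_arm(
  commands=[
    [[0.75,0,0,0,0,0,0],[1,0,0,0,0,0,0],[1,0,0,0,0,0,0],[1,0,0,0,0,0,0],[1,0,0,0.05,0,0,0],[1,0,0,0.12,0,0,0],[1,0,0,0.19,0,0,0],[1,0,-0.06,0.24,0,0,0],[1,0,-0.14,0.27,0,0,0],[1,-0.01,-0.22,0.281,0,0,0],[1,-0.02,-0.3,0.281,0,0,0],[1,-0.025,-0.38,0.281,0,0,0],[1,-0.03,-0.46,0.281,0,0,0],[1,-0.04,-0.54,0.281,0,0,0],[1,-0.045,-0.62,0.281,0,0,0],[1,-0.05,-0.7,0.281,0,0,0],[1,-0.053,-0.78,0.281,0,0,0],[1,-0.053,-0.818,0.281,0,0,0],[1,-0.053,-0.818,0.281,0,0,0],[1,-0.053,-0.818,0.281,0,0,0]],
  ],
)

```text
t: 6.5
position: [0.4908, -0.1198, 0.2053]
ee_rot: [-3.141, -0.001, 1.569]
force: [1.0, 0.3, -0.4]
gripper_width: 0.0941
```

```bash
cat > pots.py <<'E'
from h import *
import sys
m=camera_model("wrist");I=camera("wrist");cv2.imwrite(sys.argv[1],I)
H=cv2.cvtColor(I,cv2.COLOR_BGR2HSV)
print(read_state()["position"].round(4))
for n,p in eval(sys.argv[2]).items():
    z=.062;q=proj(m,[p[0],p[1],z])[0];print(n,"expected px",q.round(0))
a=I[90:290,140:440];cv2.imwrite("pics/crop_"+sys.argv[1].split("/")[-1],cv2.resize(a,None,fx=2,fy=2))
E
python3 pots.py pics/w3.png "{'cream':(.4788,-.1878),'white':(.6039,-.1783)}"
```

```text
[ 0.4908 -0.1191  0.2053]
cream expected px [246. 230.]
white expected px [342. 223.]
```

View pics/w3.png

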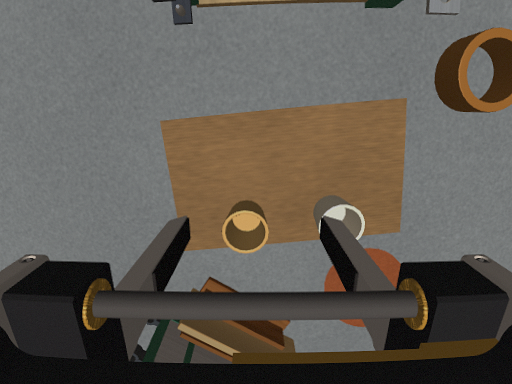

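>>> step_arm(
  commands=[
    [[1,-0.02,-0.06,0,0,0,0],[1,-0.02,-0.113,-0.03,0,0,0],[1,-0.02,-0.113,-0.1,0,0,0],[1,-0.02,-0.113,-0.17,0,0,0],[1,-0.02,-0.113,-0.23,0,0,0],[1,-0.02,-0.113,-0.27,0,0,0],[1,-0.02,-0.113,-0.298,0,0,0],[1,-0.02,-0.113,-0.298,0,0,0],[0.5,-0.02,-0.113,-0.298,0,0,0],[0.3,-0.02,-0.113,-0.298,0,0,0],[0.3,-0.02,-0.113,-0.298,0,0,0],[0.3,-0.02,-0.113,-0.298,0,0,0],[0.3,-0.02,-0.113,-0.298,0,0,0],[0.3,-0.02,-0.113,-0.298,0,0,0]],
  ],
)

```text
t: 7.95
position: [0.479, -0.1879, 0.0275]
ee_rot: [3.141, 0.0, 1.571]
force: [-2.8, 0.5, 6.3]
gripper_width: 0.0617
```

>>> step_arm(
  commands=[
    [[0.3,0,0,0.05,0,0,0],[0.3,0,0,0.13,0,0,0],[0.3,0,0.02,0.2,0,0,0],[0.3,0.01,0.08,0.24,0,0,0],[0.3,0.02,0.16,0.25,0,0,0],[0.3,0.03,0.24,0.25,0,0,0],[0.3,0.04,0.32,0.25,0,0,0],[0.3,0.05,0.4,0.25,0,0,0],[0.3,0.06,0.48,0.25,0,0,0],[0.3,0.07,0.56,0.25,0,0,0],[0.3,0.075,0.64,0.25,0,0,0],[0.3,0.08,0.72,0.25,0,0,0],[0.3,0.08,0.764,0.24,0,0,0],[0.3,0.08,0.764,0.18,0,0,0],[0.3,0.08,0.764,0.11,0,0,0],[0.3,0.08,0.764,0.06,0,0,0],[0.3,0.08,0.764,0.035,0,0,0],[0.3,0.08,0.764,0.026,0,0,0],[0.3,0.08,0.764,0.022,0,0,0],[0.3,0.08,0.764,0.021,0,0,0]],
  ],
)

```text
t: 9.95
position: [0.5277, 0.2708, 0.0399]
ee_rot: [3.14, -0.001, 1.571]
force: [0.6, -0.5, -1.1]
gripper_width: 0.0619
```

>>> step_arm(
  commands=[
    [[0.3,0,0,-0.001,0,0,0],[0.3,0,0,-0.002,0,0,0],[0.3,0,0,-0.003,0,0,0],[0.3,0,0,-0.003,0,0,0]],
  ],
)

```text
t: 10.35
position: [0.5277, 0.2708, 0.0385]
ee_rot: [3.14, -0.001, 1.571]
force: [0.1, 0.2, 3.5]
gripper_width: 0.0615
```

>>> step_arm(
  commands=[
    [[0.75,0,0,0,0,0,0],[1,0,0,0,0,0,0],[1,0,0,0,0,0,0],[1,0,0,0,0,0,0],[1,0,0,0.05,0,0,0],[1,0,0,0.12,0,0,0],[1,0,0,0.19,0,0,0],[1,0,-0.06,0.24,0,0,0],[1,0.02,-0.14,0.27,0,0,0],[1,0.04,-0.22,0.28,0,0,0],[1,0.06,-0.3,0.28,0,0,0],[1,0.08,-0.38,0.28,0,0,0],[1,0.08,-0.46,0.28,0,0,0],[1,0.08,-0.54,0.28,0,0,0],[1,0.08,-0.618,0.28,0,0,0],[1,0.08,-0.618,0.28,0,0,0],[1,0.08,-0.618,0.28,0,0,0]],
  ],
)

```text
t: 12.05
position: [0.5748, -0.1011, 0.2052]
ee_rot: [-3.141, -0.001, 1.568]
force: [-0.4, 1.2, -0.1]
gripper_width: 0.0942
```

```bash
python3 - <<'E'
from h import *
m=camera_model("wrist");I=camera("wrist");cv2.imwrite("pics/w4.png",I);print(read_state()["position"])
print(proj(m,[.6039,-.1783,.062]))
H=cv2.cvtColor(I,cv2.COLOR_BGR2HSV)
w=((H[...,1]<50)&(H[...,2]>165)).astype(np.uint8)
N,l,st,c=cv2.connectedComponentsWithStats(w)
for i in range(1,N):
    if st[i,4]>60: print(st[i],c[i].round(1))
E
```

```text
[ 0.57477682 -0.09988512  0.20522704]
[[277.37838104 236.59096702]]
[254 219  46  42 698] [276.  234.6]
```

>>> step_arm(
  commands=[
    [[1,0.03,-0.07,0,0,0,0],[1,0.047,-0.132,-0.03,0,0,0],[1,0.047,-0.132,-0.1,0,0,0],[1,0.047,-0.132,-0.17,0,0,0],[1,0.047,-0.132,-0.23,0,0,0],[1,0.047,-0.132,-0.27,0,0,0],[1,0.047,-0.132,-0.298,0,0,0],[1,0.047,-0.132,-0.298,0,0,0],[0.5,0.047,-0.132,-0.298,0,0,0],[0.3,0.047,-0.132,-0.298,0,0,0],[0.3,0.047,-0.132,-0.298,0,0,0],[0.3,0.047,-0.132,-0.298,0,0,0],[0.3,0.047,-0.132,-0.298,0,0,0],[0.3,0.047,-0.132,-0.298,0,0,0]],
  ],
)

```text
t: 13.5
position: [0.6036, -0.1795, 0.0276]
ee_rot: [3.14, 0.0, 1.571]
force: [-1.5, 0.5, 4.9]
gripper_width: 0.0613
```

>>> step_arm(
  commands=[
    [[0.3,0,0,0.05,0,0,0],[0.3,0,0,0.13,0,0,0],[0.3,0,0.01,0.2,0,0,0],[0.3,-0.02,0.06,0.24,0,0,0],[0.3,-0.04,0.13,0.25,0,0,0],[0.3,-0.06,0.2,0.25,0,0,0],[0.3,-0.08,0.27,0.25,0,0,0],[0.3,-0.1,0.34,0.25,0,0,0],[0.3,-0.12,0.41,0.25,0,0,0],[0.3,-0.122,0.48,0.25,0,0,0],[0.3,-0.122,0.55,0.25,0,0,0],[0.3,-0.122,0.601,0.24,0,0,0],[0.3,-0.122,0.601,0.18,0,0,0],[0.3,-0.122,0.601,0.11,0,0,0],[0.3,-0.122,0.601,0.06,0,0,0],[0.3,-0.122,0.601,0.035,0,0,0],[0.3,-0.122,0.601,0.026,0,0,0],[0.3,-0.122,0.601,0.022,0,0,0],[0.3,-0.122,0.601,0.021,0,0,0]],
  ],
)

```text
t: 15.4
position: [0.5307, 0.1812, 0.0398]
ee_rot: [3.14, -0.0, 1.571]
force: [0.0, 0.3, -1.3]
gripper_width: 0.0614
```

>>> step_arm(
  commands=[
    [[0.3,0,0,-0.001,0,0,0],[0.3,0,0,-0.002,0,0,0],[0.3,0,0,-0.003,0,0,0],[0.3,0,0,-0.003,0,0,0]],
  ],
)

```text
t: 15.8
position: [0.5311, 0.1822, 0.0389]
ee_rot: [3.139, -0.002, 1.57]
force: [-0.8, 2.7, 6.0]
gripper_width: 0.0612
```

>>> step_arm(
  commands=[
    [[0.75,0,0,0,0,0,0],[1,0,0,0,0,0,0],[1,0,0,0,0,0,0],[1,0,0,0,0,0,0],[1,0,0,0.05,0,0,0],[1,0,0,0.12,0,0,0],[1,0,0,0.19,0,0,0],[1,0,-0.06,0.24,0,0,0],[1,0,-0.13,0.28,0,0,0],[1,0,-0.2,0.32,0,0,0],[1,0,-0.27,0.35,0,0,0.05],[1,0,-0.35,0.35,0,0,0.1],[1,0,-0.43,0.35,0,0,0.15],[1,0,-0.5,0.35,0,0,0.2]],
  ],
)

```text
t: 17.2
position: [0.5296, -0.1212, 0.2476]
ee_rot: [3.141, 0.001, 1.888]
force: [0.5, 0.3, -0.1]
gripper_width: 0.0939
```

>>> step_arm(
  commands=[
    [[0.5,-0.01,-0.08,0.04,0,0,0.05],[0.4,-0.02,-0.16,0.08,0,0,0.1],[0.4,-0.04,-0.24,0.09,0,0,0.18],[0.4,-0.06,-0.32,0.09,0,0,0.26],[0.4,-0.08,-0.4,0.09,0,0,0.34],[0.4,-0.1,-0.48,0.09,0,0,0.411],[0.4,-0.1,-0.535,0.09,0,0,0.411],[0.4,-0.1,-0.535,0.09,0,0,0.411],[0.4,-0.1,-0.535,0.09,0,0,0.411]],
  ],
)

```text
t: 18.1
position: [0.4695, -0.4402, 0.3004]
ee_rot: [3.14, -0.002, 2.529]
force: [-0.7, 0.3, -0.0]
gripper_width: 0.038
```

```bash
python3 - <<'E'
from h import *
s=read_state();print(s["position"],s["ee_rot"],s["gripper_width"])
m=camera_model("wrist");np.save("m5.npy",m);I=camera("wrist");cv2.imwrite("pics/w5.png",I)
cv2.imwrite("pics/w5c.png",cv2.resize(I,None,fx=1.5,fy=1.5,interpolation=2))
E
```

```text
[ 0.46954311 -0.44021437  0.30043591] [ 3.14044829e+00 -1.97868483e-03  2.52883744e+00] 0.037952281309942444
```

View pics/w5c.png

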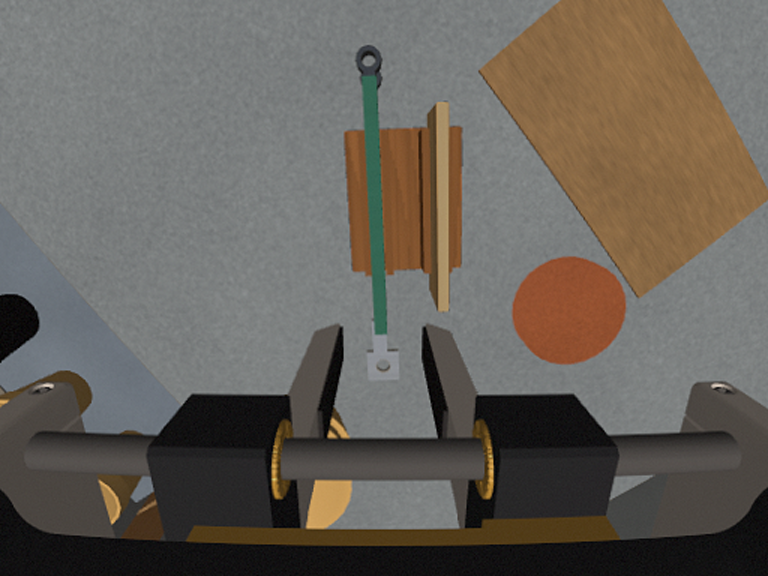

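```bash
python3 - <<'E'
from h import *
m=np.load("m5.npy",allow_pickle=True).item()
k=onplane(m,(368.7/1.5,60/1.5),.112);e=onplane(m,(382/1.5,365/1.5),.082)
a=onplane(m,(370/1.5,78/1.5),.120);b=onplane(m,(381/1.5,333/1.5),.120)
print(k,e,a,b)
d=(e-k)[:2];print(np.hypot(*d),np.degrees(np.arctan2(d[1],d[0])))
d=(b-a)[:2];print(np.hypot(*d),np.degrees(np.arctan2(d[1],d[0])))
u=(e-k)[:2]/np.hypot(*(e-k)[:2]);print("grasp",k[:2]+u*.127, e[:2]-u*.168)
E
```

```text
[ 0.32563353 -0.35313568  0.112     ] [ 0.57147931 -0.51223062  0.082     ] [ 0.33909409 -0.36111765  0.12      ] [ 0.52724479 -0.48239401  0.12      ]
0.29283331155779363 -32.90824285290755
0.2238495944215391 -32.804628811366214
grasp [ 0.43225532 -0.42213417] [ 0.4304363  -0.42095702]
```

>>> step_arm(
  commands=[
    [[0.4,-0.0645,0.0305,0,0,0,0.024],[0.4,-0.0645,0.0305,-0.06,0,0,0.024],[0.4,-0.0645,0.0305,-0.13,0,0,0.024],[0.4,-0.0645,0.0305,-0.2,0,0,0.024],[0.4,-0.0645,0.0305,-0.26,0,0,0.024],[0.4,-0.0645,0.0305,-0.31,0,0,0.024],[0.4,-0.0645,0.0305,-0.335,0,0,0.024],[0.4,-0.0645,0.0305,-0.35,0,0,0.024],[0.4,-0.0645,0.0305,-0.35,0,0,0.024],[0.2,-0.0645,0.0305,-0.35,0,0,0.024],[0.05,-0.0645,0.0305,-0.35,0,0,0.024],[0.05,-0.0645,0.0305,-0.35,0,0,0.024],[0.05,-0.0645,0.0305,-0.35,0,0,0.024],[0.05,-0.0645,0.0305,-0.35,0,0,0.024]],
  ],
  newtons=40,
)

```text
t: 19.55
position: [0.4319, -0.4216, 0.0924]
ee_rot: [3.141, 0.002, 2.568]
force: [0.4, 1.5, 5.3]
gripper_width: 0.0116
```

>>> step_arm(
  commands=[
    [[0.05,0,0,0.02,0,0,0],[0.05,0,0,0.06,0,0,0],[0.05,0,0,0.11,0,0,0],[0.05,0,0,0.16,0,0,0],[0.05,0,0,0.2,0,0,0],[0.05,0,0,0.23,0,0,0],[0.05,0.01,0.03,0.24,0,0,0],[0.05,0.025,0.09,0.24,0,0,0.05],[0.05,0.045,0.15,0.24,0,0,0.1],[0.05,0.06,0.21,0.24,0,0,0.15],[0.05,0.08,0.27,0.24,0,0,0.2],[0.05,0.095,0.33,0.24,0,0,0.25],[0.05,0.11,0.39,0.22,0,0,0.3],[0.05,0.125,0.45,0.2,0,0,0.35],[0.05,0.14,0.51,0.17,0,0,0.389],[0.05,0.155,0.57,0.14,0,0,0.389],[0.05,0.165,0.62,0.11,0,0,0.389],[0.05,0.173,0.65,0.08,0,0,0.389],[0.05,0.173,0.65,0.068,0,0,0.389],[0.05,0.173,0.65,0.065,0,0,0.389]],
  ],
)

```text
t: 21.55
position: [0.5332, -0.0308, 0.1288]
ee_rot: [3.141, -0.005, -3.102]
force: [0.5, -0.6, -5.4]
gripper_width: 0.0116
```

```bash
python3 - <<'E'
from h import *
s=read_state();print(s["position"],s["ee_rot"],s["force"],s["ft_torque"])
m=camera_model("wrist");np.save("m6.npy",m);I=camera("wrist");cv2.imwrite("pics/w6.png",I)
cv2.imwrite("pics/w6c.png",cv2.resize(I,None,fx=1.5,fy=1.5,interpolation=2))
E
```

```text
[ 0.53319758 -0.03075015  0.12883949] [ 3.14124389 -0.0045498  -3.10220826] [ 0.54527259 -0.56938868 -5.37739375] [ 0.07145948 -0.09777728  0.05497342]
```

View pics/w6c.png

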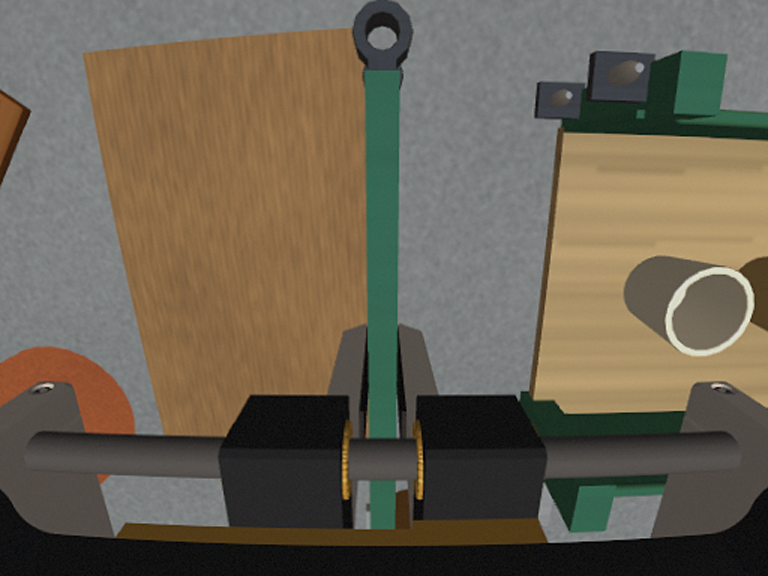

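```bash
python3 - <<'E'
from h import *
m=np.load("m6.npy",allow_pickle=True).item()
P=np.array([ 0.53319758,-0.03075015,0.12883949])
k=onplane(m,(382/1.5,37.5/1.5),.1484);print("kn",k,k-P,np.hypot(*(k-P)[:2]),np.degrees(np.arctan2(*(P-k)[1::-1])))
for p,z in(((638.5,68.5),.118),((568.5,97),.046)):print(onplane(m,(p[0]/1.5,p[1]/1.5),z))
a=onplane(m,(382/1.5,75/1.5),.1564);b=onplane(m,(383/1.5,390/1.5),.1564);print(a,b,np.degrees(np.arctan2(*(b-a)[1::-1])))
E
```

```text
kn [ 0.40733409 -0.03631389  0.1484    ] [-0.12586349 -0.00556374  0.01956051] 0.1259863990225938 2.5310850795465023
[0.40402098 0.07695025 0.118     ]
[0.40479554 0.07739975 0.046     ]
[ 0.42159815 -0.03574635  0.1564    ] [ 0.5429861  -0.03045328  0.1564    ] 2.4967741995039487
```

>>> step_arm(
  commands=[
    [[0.05,0,0.04,0,0,0,0],[0.05,0,0.08,0,0,0,0],[0.05,-0.005,0.12,0,0,0,0],[0.05,-0.005,0.15,0,0,0,0],[0.05,-0.005,0.175,0,0,0,0],[0.05,-0.005,0.188,0,0,0,0],[0.05,-0.005,0.188,0,0,0,0],[0.05,-0.005,0.188,0,0,0,0],[0.05,-0.005,0.188,0,0,0,0]],
  ],
)

```text
t: 22.5
position: [0.5322, 0.0804, 0.1305]
ee_rot: [-3.141, -0.0, -3.105]
force: [-0.3, -0.8, -5.0]
gripper_width: 0.0115
```

```bash
python3 - <<'E'
from h import *
s=read_state();print(s["position"],s["ee_rot"],s["force"],s["ft_torque"])
m=camera_model("wrist");np.save("m7.npy",m);I=camera("wrist");cv2.imwrite("pics/w7.png",I)
cv2.imwrite("pics/w7c.png",cv2.resize(I[0:120,180:330],None,fx=4,fy=4,interpolation=2))
print(proj(m,[[.4042,.0767,.118],[.4042,.0767,.046]]))
E
```

```text
[0.53221405 0.08042838 0.13050078] [-3.14111459e+00 -5.60732091e-05 -3.10461579e+00] [-0.28065429 -0.77290574 -4.99928706] [0.10263365 0.02729306 0.01506331]
[[257.11109191  36.58249149]
 [256.43273198  57.89380885]]
```

View pics/w7c.png

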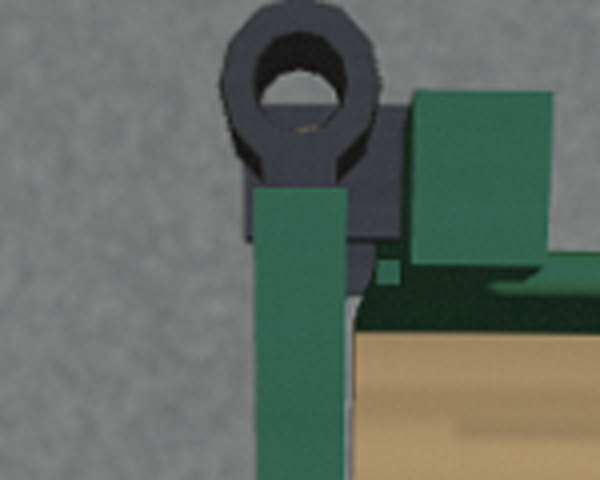

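```bash
python3 - <<'E'
from h import *
m=np.load("m7.npy",allow_pickle=True).item()
k=onplane(m,(180+300/4,80/4),.1501);print(k)
print(onplane(m,(180+300/4,104/4),.1501-.016))  # bottom? 
# bracket edges: outer x edge & -y edge at z=.100 ; post corners z=.122
for p in((247,240),(247,180),(403,240)):print("br",onplane(m,(180+p[0]/4,p[1]/4),.100))
for p in((413,91),(553,93),(413,263),(546,265)):print("post",onplane(m,(180+p[0]/4,p[1]/4),.122))
c,s=np.cos(.0381),np.sin(.0381)
for q in((-.119,-.201),(-.137,-.174),(-.137,-.152),(-.111,-.174),(-.111,-.152)):print(q,.5268+c*q[0]-s*q[1],.2709+s*q[0]+c*q[1])
E
```

```text
[0.40396976 0.07529418 0.1501    ]
[0.40244355 0.07525214 0.1341    ]
br [0.41573876 0.06625939 0.1       ]
br [0.40569486 0.06598133 0.1       ]
br [0.4146452 0.0942797 0.1      ]
post [0.39642618 0.09276866 0.122     ]
post [0.39561365 0.11482051 0.122     ]
post [0.42195439 0.0942856  0.122     ]
post [0.42125474 0.11588189 0.122     ]
(-0.119, -0.201) 0.41554260771949275 0.06551306598777681
(-0.137, -0.174) 0.3965272194896619 0.0918078375302111
(-0.137, -0.152) 0.3956892222648608 0.11379187175169159
(-0.111, -0.174) 0.4225083508423207 0.09279819788679422
(-0.111, -0.152) 0.4216703536175196 0.1147822321082747
```

>>> step_arm(
  commands=[
    [[0.05,0,0.0025,0,0,0,0],[0.05,0,0.0025,-0.008,0,0,0],[0.05,0,0.0025,-0.016,0,0,0],[0.05,0,0.0025,-0.023,0,0,0],[0.05,0,0.0025,-0.028,0,0,0],[0.05,0,0.0025,-0.033,0,0,0],[0.05,0,0.0025,-0.036,0,0,0],[0.05,0,0.0025,-0.036,0,0,0]],
  ],
)

```text
t: 23.35
position: [0.532, 0.0827, 0.1086]
ee_rot: [-3.141, -0.0, -3.104]
force: [-0.0, -1.1, -6.5]
gripper_width: 0.0117
```

>>> step_arm(
  commands=[
    [[0.05,0,0,-0.004,0,0,0],[0.05,0,0,-0.008,0,0,0],[0.05,0,0,-0.011,0,0,0],[0.05,0,0,-0.014,0,0,0],[0.05,0,0,-0.017,0,0,0],[0.05,0,0,-0.019,0,0,0],[0.05,0,0,-0.02,0,0,0],[0.05,0,0,-0.02,0,0,0]],
  ],
)

```text
t: 24.15
position: [0.5321, 0.0828, 0.0968]
ee_rot: [3.142, -0.0, -3.104]
force: [-0.4, -0.7, -5.7]
gripper_width: 0.0117
```

>>> step_arm(
  commands=[
    [[0.05,0,0,-0.001,0,0,0],[0.05,0,0,-0.002,0,0,0],[0.05,0,0,-0.003,0,0,0],[0.05,0,0,-0.003,0,0,0]],
  ],
)

```text
t: 24.55
position: [0.5324, 0.0828, 0.0956]
ee_rot: [3.142, 0.001, -3.104]
force: [0.5, -0.8, -0.0]
gripper_width: 0.0115
```

>>> step_arm(
  commands=[
    [[0.05,0,0,-0.0015,0,0,0],[0.05,0,0,-0.0025,0,0,0],[0.05,0,0,-0.0025,0,0,0]],
  ],
)

```text
t: 24.85
position: [0.5327, 0.0828, 0.094]
ee_rot: [3.141, 0.001, -3.104]
force: [0.7, -0.6, 2.1]
gripper_width: 0.0119
```

>>> step_arm(
  commands=[
    [[0.2,0,0,0,0,0,0],[0.4,0,0,0,0,0,0],[0.4,0,0,0,0,0,0],[0.4,0,0,0.03,0,0,0],[0.4,0,0,0.1,0,0,0],[0.4,0,0,0.18,0,0,0],[0.4,0,0,0.25,0,0,-0.05],[0.4,0,-0.05,0.25,0,0,-0.14],[0.4,0.01,-0.08,0.25,0,0,-0.23],[0.4,0.02,-0.1,0.25,0,0,-0.32],[0.4,0.03,-0.12,0.25,0,0,-0.41],[0.4,0.04,-0.12,0.25,0,0,-0.5],[0.4,0.05,-0.12,0.25,0,0,-0.59],[0.4,0.05,-0.12,0.25,0,0,-0.68],[0.4,0.05,-0.12,0.25,0,0,-0.77],[0.4,0.05,-0.12,0.25,0,0,-0.86],[0.4,0.05,-0.12,0.25,0,0,-0.95],[0.4,0.05,-0.12,0.25,0,0,-1],[0.4,0.05,-0.12,0.25,0,0,-1],[0.4,0.05,-0.12,0.25,0,0,-1]],
  ],
)

```text
t: 26.85
position: [0.5621, 0.0109, 0.2435]
ee_rot: [-3.142, -0.0, 1.61]
force: [0.4, -0.3, -0.8]
gripper_width: 0.0375
```

```bash
python3 - <<'E'
from h import *
s=read_state();print(s["position"],s["ee_rot"],s["force"],s["ft_torque"])
m=camera_model("wrist");np.save("m8.npy",m);I=camera("wrist");cv2.imwrite("pics/w8.png",I)
a=cv2.resize(I[20:260,60:460],None,fx=2,fy=2,interpolation=2)
cv2.imwrite("pics/w8c.png",a)
print(proj(m,[[.4042,.0767,.116],[.6986,.088,.086],[.6986,.088,.062],[.6736,.2265,.099]])) 
E
```

```text
[0.56206748 0.01091021 0.24346917] [-3.14152603e+00 -1.46123794e-04  1.61031561e+00] [ 0.39959633 -0.27291396 -0.81050684] [-0.04889025  0.02646787 -0.06624221]
[[116.56956395 120.15631859]
 [369.10406969 119.64584939]
 [361.69858676 119.09639774]
 [367.53095135 -12.61640039]]
```

View pics/w8c.png

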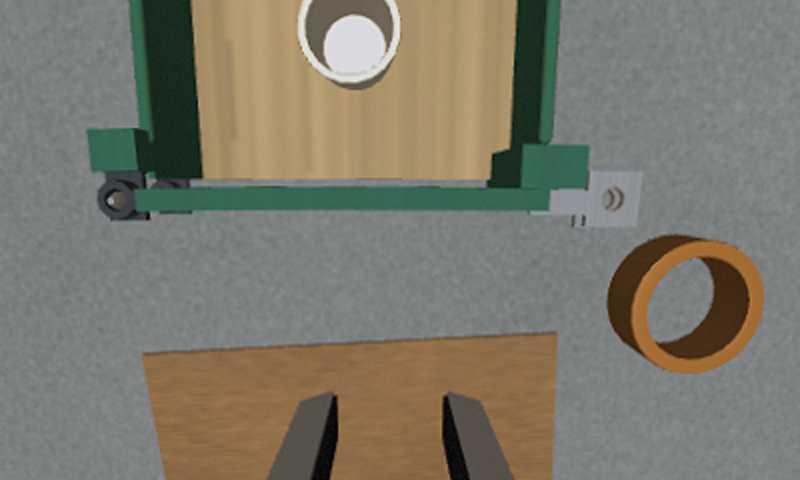

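>>> step_arm(
  commands=[
    [[0.45,0.02,0.04,0,0,0,-0.09],[0.45,0.05,0.08,0,0,0,-0.18],[0.45,0.08,0.12,0,0,0,-0.27],[0.45,0.1,0.16,0,0,0,-0.36],[0.45,0.12,0.2,0,0,0,-0.45],[0.45,0.14,0.24,0,0,0,-0.54],[0.45,0.16,0.28,0,0,0,-0.63],[0.45,0.18,0.32,0,0,0,-0.72],[0.45,0.186,0.34,0,0,0,-0.81],[0.45,0.186,0.359,0,0,0,-0.9],[0.45,0.186,0.359,0,0,0,-1],[0.45,0.186,0.359,0,0,0,-1],[0.45,0.186,0.359,0,0,0,-1],[0.45,0.186,0.359,0,0,0,-1]],
  ],
)

```text
t: 28.3
position: [0.6737, 0.2259, 0.2436]
ee_rot: [3.141, 0.0, 0.04]
force: [0.2, -0.1, -0.9]
gripper_width: 0.0421
```

```bash
cat > pin.py <<'E'
from h import *
s=read_state();print(s["position"],s["ee_rot"],s["force"],s["gripper_width"])
m=camera_model("wrist");np.save("m9.npy",m);I=camera("wrist");cv2.imwrite("pics/w9.png",I)
J=I.astype(int);r=((J[...,2]>110)&(J[...,1]<60)&(J[...,0]<70)).astype(np.uint8)
N,l,st,c=cv2.connectedComponentsWithStats(r)
for i in range(1,N):
    if st[i,4]>40: print(st[i],c[i],onplane(m,c[i],.095))
# bright top face
H=cv2.cvtColor(I,cv2.COLOR_BGR2HSV);print(proj(m,[[.6736,.2265,.099]]))
t=((J[...,2]>190)&(J[...,1]<60)).astype(np.uint8);N,l,st,c=cv2.connectedComponentsWithStats(t)
for i in range(1,N):
    if st[i,4]>40: print("top",st[i],c[i],onplane(m,c[i],.099))
E
python3 pin.py
```

```text
[0.67372634 0.22588825 0.24360054] [3.14148058e+00 7.77834086e-05 3.97393093e-02] [ 0.23284478 -0.06863655 -0.86959498] 0.04208938028997249
[245 170  18  18 272] [253.38602941 178.67279412] [0.67296187 0.22689271 0.095     ]
[[253.70949881 178.95837543]]
top [245 171  18  17 245] [253.36326531 179.0122449 ] [0.67351445 0.22692358 0.099     ]
```

>>> step_arm(
  commands=[
    [[0.45,0,0.001,-0.06,0,0,0],[0.45,0,0.001,-0.13,0,0,0],[0.45,0,0.001,-0.19,0,0,0],[0.45,0,0.001,-0.24,0,0,0],[0.45,0,0.001,-0.267,0,0,0],[0.45,0,0.001,-0.28,0,0,0],[0.45,0,0.001,-0.28,0,0,0],[0.3,0,0.001,-0.28,0,0,0],[0.1,0,0.001,-0.28,0,0,0],[0.1,0,0.001,-0.28,0,0,0],[0.1,0,0.001,-0.28,0,0,0],[0.1,0,0.001,-0.28,0,0,0]],
  ],
  newtons=30,
)

```text
t: 29.55
position: [0.6747, 0.227, 0.0771]
ee_rot: [-3.141, -0.003, 0.038]
force: [-0.1, 1.5, 5.1]
gripper_width: 0.0231
```

>>> step_arm(
  commands=[
    [[0.1,0,0,0.03,0,0,0],[0.1,0,0,0.08,0,0,0],[0.1,0,0,0.13,0,0,0],[0.1,0,0,0.167,0,0,0],[0.1,0.01,-0.04,0.167,0,0,0],[0.1,0.025,-0.09,0.167,0,0,0],[0.1,0.04,-0.15,0.167,0,0,0],[0.1,0.042,-0.2,0.167,0,0,0],[0.1,0.042,-0.222,0.167,0,0,0],[0.1,0.042,-0.232,0.167,0,0,0],[0.1,0.042,-0.232,0.167,0,0,0],[0.1,0.042,-0.232,0.167,0,0,0],[0.1,0.042,-0.232,0.167,0,0,0]],
  ],
)

```text
t: 30.85
position: [0.6988, 0.0892, 0.1758]
ee_rot: [-3.141, 0.0, 0.039]
force: [-0.2, -0.5, -0.0]
gripper_width: 0.0231
```

```bash
python3 - <<'E'
from h import *
s=read_state();print(s["position"],s["ee_rot"],s["force"],s["gripper_width"])
m=camera_model("wrist");np.save("m10.npy",m);I=camera("wrist");cv2.imwrite("pics/w10.png",I)
cv2.imwrite("pics/w10c.png",cv2.resize(I[120:270,170:340],None,fx=4,fy=4,interpolation=2))
p=s["position"];print(proj(m,[[.6987,.0878,.086],[.6987,.0878,.076],[p[0],p[1],p[2]-.0061-.056],[p[0],p[1],p[2]-.0061]]))
m8=np.load("m8.npy",allow_pickle=True).item();print(onplane(m8,(366,119.5),.077),onplane(m8,(366,119.5),.086))
E
```

```text
[0.69875539 0.08915891 0.17580837] [-3.14106252e+00  2.94487868e-06  3.92777192e-02] [-0.15446521 -0.49487994 -0.01716711] 0.02308499126086799
[[255.45194889 191.64996505]
 [255.43348707 188.99376071]
 [254.06706934 199.94638014]
 [253.84586909 223.70099245]]
[0.69834231 0.08790073 0.077     ] [0.69470918 0.08796733 0.086     ]
```

View pics/w10c.png

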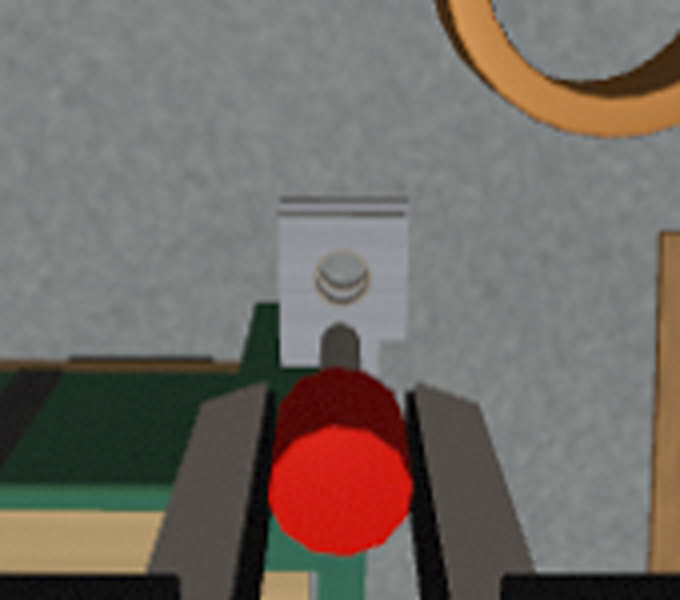

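>>> step_arm(
  commands=[
    [[0.1,0,0,-0.01,0,0,0],[0.1,0,0,-0.025,0,0,0],[0.1,0,0,-0.04,0,0,0],[0.1,0,0,-0.05,0,0,0],[0.1,0,0,-0.06,0,0,0],[0.1,0,0,-0.07,0,0,0],[0.1,0,0,-0.075,0,0,0],[0.1,0,0,-0.075,0,0,0]],
  ],
)

```text
t: 31.7
position: [0.6987, 0.0875, 0.1302]
ee_rot: [3.142, 0.001, 0.038]
force: [-0.2, -0.0, -0.3]
gripper_width: 0.0232
```

>>> step_arm(
  commands=[
    [[0.1,0,0,-0.006,0,0,0],[0.1,0,0,-0.012,0,0,0],[0.1,0,0,-0.018,0,0,0],[0.1,0,0,-0.024,0,0,0],[0.1,0,0,-0.03,0,0,0],[0.1,0,0,-0.036,0,0,0],[0.1,0,0,-0.036,0,0,0]],
  ],
)

```text
t: 32.4
position: [0.6985, 0.0876, 0.1084]
ee_rot: [3.142, 0.001, 0.038]
force: [-0.5, -0.0, -1.1]
gripper_width: 0.0228
```

>>> step_arm(
  commands=[
    [[0.1,0,0,-0.006,0,0,0],[0.1,0,0,-0.012,0,0,0],[0.1,0,0,-0.018,0,0,0],[0.1,0,0,-0.022,0,0,0],[0.1,0,0,-0.026,0,0,0],[0.1,0,0,-0.026,0,0,0]],
  ],
)

```text
t: 33.0
position: [0.6987, 0.0876, 0.0931]
ee_rot: [3.142, 0.001, 0.038]
force: [0.3, -0.8, -0.8]
gripper_width: 0.0234
```

>>> step_arm(
  commands=[
    [[0.1,0,0,-0.003,0,0,0],[0.1,0,0,-0.006,0,0,0],[0.1,0,0,-0.009,0,0,0],[0.1,0,0,-0.009,0,0,0]],
  ],
)

```text
t: 33.4
position: [0.6987, 0.0876, 0.0879]
ee_rot: [3.142, 0.001, 0.038]
force: [-0.7, 0.0, -0.5]
gripper_width: 0.0234
```

>>> step_arm(
  commands=[
    [[0.1,0,0,-0.003,0,0,0],[0.1,0,0,-0.004,0,0,0],[0.3,0,0,-0.004,0,0,0],[0.45,0,0,-0.004,0,0,0],[0.45,0,0,-0.004,0,0,0],[0.45,0,0,-0.004,0,0,0],[0.45,0,0,0.03,0,0,0],[0.45,0,0,0.1,0,0,0],[0.45,0,0,0.18,0,0,0],[0.45,0,0,0.24,0,0,0.05],[0.45,-0.02,-0.02,0.27,0,0,0.14],[0.45,-0.06,-0.05,0.27,0,0,0.23],[0.45,-0.1,-0.08,0.27,0,0,0.32],[0.45,-0.14,-0.1,0.27,0,0,0.41],[0.45,-0.18,-0.12,0.27,0,0,0.5],[0.45,-0.2,-0.127,0.27,0,0,0.59],[0.45,-0.227,-0.127,0.27,0,0,0.68],[0.45,-0.227,-0.127,0.27,0,0,0.77],[0.45,-0.227,-0.127,0.27,0,0,0.86],[0.45,-0.227,-0.127,0.27,0,0,0.95]],
  ],
)

```text
t: 35.4
position: [0.5625, 0.0113, 0.2506]
ee_rot: [3.141, 0.0, 1.536]
force: [-0.5, 0.8, 0.5]
gripper_width: 0.0426
```

>>> step_arm(
  commands=[
    [[0.45,0,0,0,0,0,0.05],[0.45,0,0,0,0,0,0.05],[0.45,0,0,0,0,0,0.05]],
  ],
)

```text
t: 35.7
position: [0.5627, 0.0114, 0.2503]
ee_rot: [3.141, 0.0, 1.607]
force: [-1.0, -0.6, -0.3]
gripper_width: 0.0423
```

```bash
python3 - <<'E'
from h import *
s=read_state();print(s["t"],s["position"],s["ee_rot"])
m=camera_model("wrist");np.save("m11.npy",m);I=camera("wrist");cv2.imwrite("pics/w11.png",I)
a=I[60:160,60:460];b=camera("side");cv2.imwrite("pics/side2.png",b);b=b[180:345,170:320]
o=np.zeros((600,800,3),np.uint8);o[:200]=cv2.resize(a,(800,200),interpolation=2)
o[205:205+395,:360]=cv2.resize(b,(360,395),interpolation=2)
e=I[90:150,320:420];o[205:445,370:770]=cv2.resize(e,(400,240),interpolation=2)
cv2.imwrite("pics/f1.png",o)
for n in("scene","side"):
    J=camera(n).astype(int) if n=="scene" else cv2.imread("pics/side2.png").astype(int)
    r=((J[...,2]>150)&(J[...,1]<60)&(J[...,0]<70)).astype(np.uint8);N,l,st,c=cv2.connectedComponentsWithStats(r)
    print(n,[c[i] for i in range(1,N) if st[i,4]>10])
E
```

```text
35.7 [0.56270484 0.01139493 0.25032388] [3.14127766e+00 6.92060320e-05 1.60678719e+00]
scene [array([232.09677419, 237.74193548])]
side [array([197.82758621, 193.89655172])]
```

View pics/f1.png

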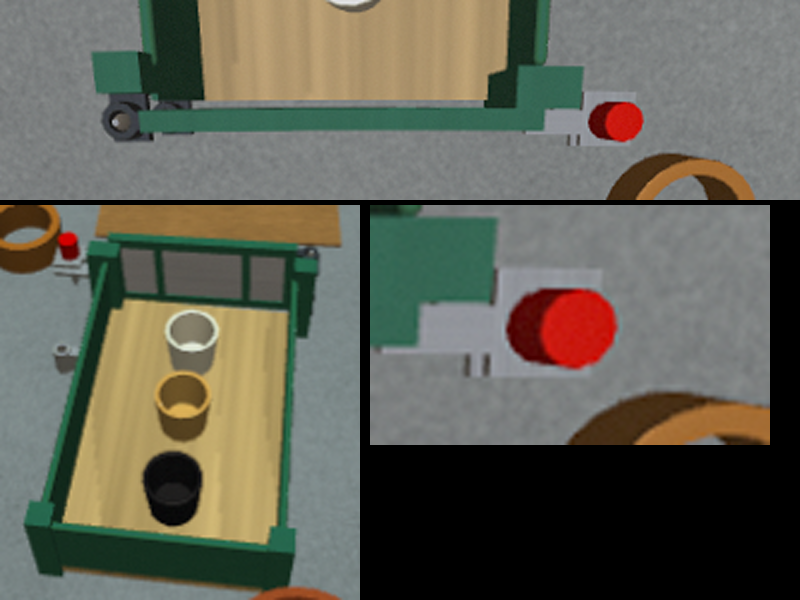

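```bash
python3 - <<'E'
from h import *
S=camera_model("scene");D=camera_model("side")
print("before",tri([(D,(194.16,233.37)),(S,(271,261.9))]),"now",tri([(D,(197.83,193.9)),(S,(232.1,237.74))]))
m=np.load("m11.npy",allow_pickle=True).item();I=cv2.imread("pics/w11.png").astype(int)
t=((I[...,2]>190)&(I[...,1]<60)).astype(np.uint8);N,l,st,c=cv2.connectedComponentsWithStats(t)
for i in range(1,N):
    if st[i,4]>30: print(st[i],c[i],onplane(m,c[i],.110),onplane(m,c[i],.104))
b=cv2.imread("pics/side2.png")[175:225,170:245];w=cv2.imread("pics/w11.png")[90:145,85:170]
o=np.hstack([cv2.resize(b,(450,300),interpolation=2),cv2.resize(w,(350,300),interpolation=2)]);cv2.imwrite("pics/f2.png",o)
E
```

```text
before [0.6732653  0.22771895 0.09856713] now [0.69835433 0.08862722 0.10417062]
[363 112  18  18 255] [371.81176471 120.43529412] [0.6958309  0.08740501 0.11      ] [0.69838781 0.08733756 0.104     ]
```

View pics/f2.png

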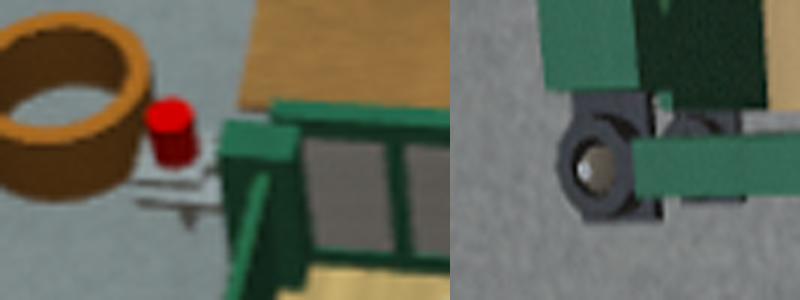

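```bash
python3 -c "
from bench import *
print(close_job())"
```

```text
the job is handed in; nothing more can be done
None
```

I finished the job and handed it in at about 36 s of the 210 s allowed. The last pictures show everything in place.

- **Pots:** Only three were on the packing board: charcoal, cream and white. I lowered each onto the crate floor slowly until the wrist force showed light contact (peaks of 3.5 to 6 N). The last side picture shows all three upright in the crate.
- **Gate:** I took it from the stand by its top rail, hung it on both pintles and shut it. The weight came off the wrist at the seated height (95.6 mm measured, 96.4 mm expected). The upper pintle shows in the knuckle bore, and the gate lies along the latch post. The lower knuckle was only partly visible, so for that one I rely on the seated height.
- **Sag:** The eye end hangs about 10 mm low, which is at the limit of what you gave as normal.
- **Locking pin:** I lowered it through both eyes without resistance and let it drop the last few millimetres. Its head underside now measures about 77 mm, which matches the sagged gate eye plate at about 76 mm. The tip shows below the crate's eye plate.

I never touched the plywood board, large pot, saucers or tape roll. No check failed or disagreed, and the wrist never read more than about 6 N at the end of any move. I viewed 14 pictures.

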